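# Stack and lock a disc filter on its bayonet post

### The job

Reassemble the disc filter on its base: thread the brittle bronze filter disc down the post until it lies flat on the spring seat, lay the white thrust ring on top of it, then fit the dark locking collar over the cross pin, press it down against the spring and turn it clockwise (seen from above) to its stop, so that it stays locked under the pin when you let go. Hold the disc only with a light grip and set it down instead of dropping it, and leave the bottles and the vial around the work standing where they are.

Things in the scene. Friction and masses are not known exactly. Their poses are not given: they have to be found in the camera images.
- filter_base: steel filter base, cannot be moved: round plate 104 mm across, 12 mm high, drain nozzle sticking out 28 mm along its +y. Origin: centre of the underside, on the bench; z up. On its axis stands a post: 26 mm in diameter up to z = 45 mm (chamfered over the last 3 mm), above that a 13 mm spigot up to z = 78 mm; its x axis runs along the cross pin
- cross_pin (a point): middle of the 6 mm cross pin, 25 mm long, that passes through the spigot along the base's x axis (the point's x as well), 65 mm above the bench; the pin's underside is at 62 mm
- spring_seat (a joint): steel seat, 54 mm across with a black O-ring on its face, sliding on the foot of the post. In m: 0 = up (face 26 mm above the bench), grows as it is pressed down, limit 0.007. Its spring pushes up with 4.5 N at 0 and 0.9 N more per mm. Under the unlocked stack it still stands at 0; with the collar locked it stays 2 mm down
- filter_disc: bronze-brown sintered filter disc: ring of 56 mm outer diameter, 29 mm bore, 14 mm thick, about 100 g. Origin: centre of the underside. Brittle: it chips if the fingers press on it with more than 60 N in all (30 N each), or if it falls more than about 12 mm. A 10 N grip carries it. Goes on first
- thrust_ring: white plastic thrust ring: 56 mm outer diameter, 29 mm bore, 6 mm thick, about 30 g. Origin: centre of the underside. It lies between disc and collar so that the turning collar does not rub on the disc
- lock_collar: dark steel bayonet collar, about 140 g, the same after half a turn. Origin: centre of the underside, z up. Knurled flange 56 mm across from z = 0 to 7 mm with a red dot at either end of its x axis; above it a 42 mm hub up to z = 20 mm with two flats for gripping, 33 mm apart, facing +y and -y; stop blocks up to z = 25 mm. Bore 17 mm, below it a counterbore 31 mm wide, 7 mm deep
- collar_slots (a point): top of the collar on its axis, z = 20 mm (point axes = collar axes). Two slots 10 mm wide along x let the cross pin through: the collar goes on with its x along the base's x, either way round, down to the thrust ring (its underside then 46 mm above the bench). The pin is then still 4 mm deep in the slots and blocks turning
- collar_recess (a point): one of two recesses in the collar's top, 2 mm deep, 75 degrees counterclockwise from the slots. Press the collar 5 to 6 mm down from where it lies (7 to 8 N), turn it 75 degrees (1.31 rad) clockwise seen from above to its stop blocks, let it rise: the spring holds the recesses up against the pin, underside then 44 mm above the bench
- amber_bottle: bystander: amber glass bottle, 85 mm wide, 206 mm tall, origin at the centre of its foot; leave standing
- sample_bottle: bystander: white sample bottle, 54 mm wide, 98 mm tall, origin at the centre of its foot; leave standing
- blue_cap_vial: bystander: clear vial with blue cap, 33 mm wide, 62 mm tall, origin at the centre of its foot; leave standing
Not all that is in view belongs to the job. Of the things that look like the thrust_ring, the middle-sized one is meant.

How it is judged:
By the outcome, as a careful person would: the job done as asked, in the order asked, and still so for the second after the job is handed in, with the robot touching nothing.
It also fails if it takes over 72 s, if anything falls off the work surface, if the arm or the gripper's body presses on something with over 40 N, if the wrist force passes 120 N, or if a joint passes its speed limit or range.

### The arm

A 6-joint arm with a two-finger parallel gripper is mounted at the origin on a cart in front of the work surface, level with it; the furniture and walls round the work are solid. World frame = base frame: x ahead of the robot, y to its left, z up, the work surface at z = 0. Lengths are in m, angles in rad, forces in N, time in s.
With the tool pointing down it reaches from about 0.4 to 0.825 m from the base axis. Payload 7 kg.
Tool frame: the origin (TCP) lies midway between the tips of the shut fingers; the grasp point (between the pads) lies 19 mm behind it; z points along the fingers, y is the line along which they close (so a half turn about z gives the same grasp; the last joint's range is limited). The gripper opens to 88 mm and grips with 3 to 60 N. Pads are 19 mm wide; open, the fingers measure 130 mm over their backs; the gripper's body (78 mm by 193 mm) begins 47 mm behind the grasp point.
Start: joints at [-0.907, 0.359, 0.012, 0, -1.224, -0.288], TCP at [0.248, -0.628, 0.227] pointing down, gripper open.
Joint ranges: [-3.07, 3.07], [-1.43, 2.12], [-1.02, 1.25], [-3.03, 1.67], [-3.05, -0], [-3.03, 3.03]. Speed limits (rad/s): [2.39, 2.39, 3.01, 3.14, 3.14, 3.14].

### API

Orientations are given as a unit quaternion [w, x, y, z].
In Python, from cell import robot gives the robot as it stands. The module is installed in compiled form; this text tells all that it offers.
- The arm moves only by the tool jog_arm, never from a script. Its argument "motion" is one flat list of numbers, 7 for each row, row after row: the finger opening in cm, from 0 to 8.76, then the shift along the tool's x, y, z in cm, then the turn, a rotation vector about the tool's x, y, z in rad. In form: [jaw, tx, ty, tz, rx, ry, rz, jaw, tx, ty, tz, rx, ry, rz, ...]. A call has 1 to 12 rows; each row shifts and turns the commanded pose from where the row before left it, along the tool's axes as they then stand; what a row does not reach is not made up. A row lasts 1/10 s, in which the tool goes at most 50 mm and 8.59 degrees, less where a joint would pass 70% of its speed; a pose out of reach is approached as far as the arm can. A call is refused whole if a number of a shift passes 5 or a number of a turn 0.15, either way. A call with a gripper value outside its range is refused whole. The fingers move at their own pace and stop on an object; the grip force is fixed at half the most. Time passes only in rows, so rows that do not move let the fingers close. It gives the time, the measured TCP pose, the force, the opening and the grip force at its end, in the units of the state.
- robot.state(): the state, without advancing time (a new reading comes with each control period).
- robot.camera(name): name is "side" or "top"; returns a dict with "frame" (420x560x3 uint8, red, green, blue), "fov_y" (degrees; the focal length in pixels is half the picture's height over the tangent of half this angle, whatever the lens; pixels are square), "cx", "cy" (the principal point, pixels), "extrinsics" (4x4, takes a point from camera to world coordinates). Camera axes: x right, y up, looking along -z (the intrinsics and any distortion apply to the point x, -y, -z); pixel columns grow to the right and rows downward; lengths in m; the calibration is good to about 2 mm. A picture is of the moment at which its call begins. There is no depth.
- robot.job_done(): hands the job in; it is judged then, once.
The state is a dict: "clock": time; "q": joint angles; "qd": joint speeds; "joint_torque": joint torques, N m; "tcp_pos": TCP position; "orientation": TCP orientation; "ft_force": force on the tool from outside, world axes, zero at the start; "moment": the same for the moment, N m; "gripper_width": finger opening in m; "finger_force": force on a finger pad.
Only numpy, scipy, OpenCV 4.12 (cv2) and the standard library are available. Lean on these libraries where they do the work, as an engineer would, in place of code of your own. Each camera call takes 0.05 s, during which the arm holds its last target. There are 200 camera calls.

## Working session

There is one attempt and no reset: what is moved stays moved. The work goes in short steps, Python scripts to look and compute and a tool call to move; the robot and the scene stay as the last step left them, time stands still between calls to the robot, and variables do not carry over. Pictures are saved under pics/ and viewed, at most 10 in all, crops included, and the job is handed in when it is done.

Besides the shell and the picture viewer there is one more tool, called by a JSON object that holds its "name" and its "arguments", one argument or row to a line. jog_arm: Moves the arm, as the interface text tells. Its arguments: {"type":"object","properties":{"motion":{"type":"array"}},"required":["motion"]}

```bash
mkdir -p pics
python3 - <<'E'
from cell import robot
import cv2,numpy as np
for n in("top","side"):
    c=robot.camera(n); cv2.imwrite(f"pics/{n}0.png",c["frame"][:,:,::-1])
    print(n,c["fov_y"],c["cx"],c["cy"],[k for k in c],np.round(c["extrinsics"],4).tolist())
s=robot.state();print(s)
E
```

```text
top 53.55495381973453 278.02471738878444 216.40001444118383 ['frame', 'fov_y', 'cx', 'cy', 'extrinsics'] [[-0.0053, 0.9967, -0.0815, 0.491], [-0.9999, -0.0044, 0.0111, -0.138], [0.0107, 0.0816, 0.9966, 0.9099], [0.0, 0.0, 0.0, 1.0]]
side 46.46196278264254 286.48459158681885 203.0451494713864 ['frame', 'fov_y', 'cx', 'cy', 'extrinsics'] [[-0.9603, -0.2038, 0.1905, 0.7714], [0.2788, -0.6783, 0.6799, 0.6396], [-0.0094, 0.706, 0.7082, 0.8569], [0.0, 0.0, 0.0, 1.0]]
{'clock': 0.1, 'q': array([-9.06869996e-01,  3.59319148e-01,  1.11467912e-02, -3.18666573e-04,
       -1.22408454e+00, -2.88108707e-01]), 'qd': array([-4.57748441e-04, -1.95680687e-03,  2.23322078e-03, -1.99888628e-04,
       -2.96786263e-04, -2.37438778e-06]), 'joint_torque': array([-1.52336746e-03, -5.84163880e+01,  2.93749166e+01,  7.01550096e+00,
        1.01061471e-02, -5.53364100e-05]), 'tcp_pos': array([ 0.2475709 , -0.62749039,  0.22571043]), 'orientation': array([-2.01491357e-04, -1.86751579e-01,  9.82406887e-01,  7.17749065e-04]), 'ft_force': array([-0.54304099,  0.03116238,  0.02344   ]), 'moment': array([ 0.0215146 , -0.03131941, -0.0043902 ]), 'finger_force': 0.0, 'gripper_width': 0.08743836290270311}
```

View pics/top0.png

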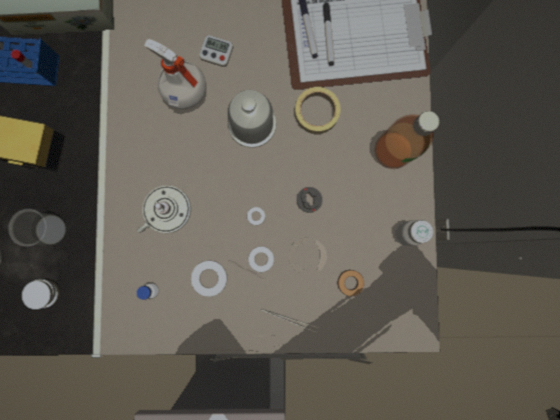

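View pics/side0.png

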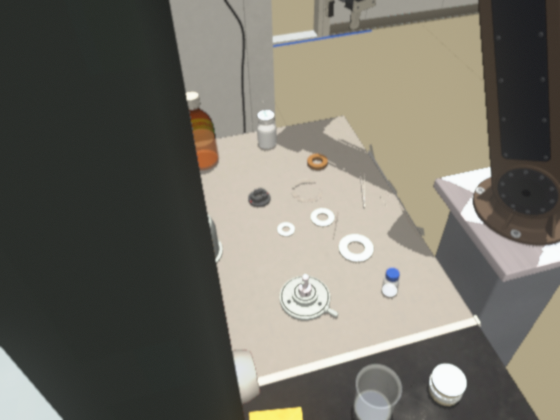

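The white rings in the top view are at (256,215) small, (261,259) middle and (209,278) large. The middle one, about 57 mm across, fits the description. I'll check it in an enlarged crop.

```bash
cat > h.py <<'E'
from cell import robot
import cv2,numpy as np
def grab(n):
    c=robot.camera(n); f=210/np.tan(np.radians(c["fov_y"]/2)); return c["frame"],(f,c["cx"],c["cy"],np.array(c["extrinsics"]))
def pix2w(K,u,v,z):
    f,cx,cy,E=K; d=E[:3,:3]@np.array([(u-cx)/f,-(v-cy)/f,-1]); t=(z-E[2,3])/d[2]; return E[:3,3]+t*d
def w2pix(K,P):
    f,cx,cy,E=K; p=(np.atleast_2d(P)-E[:3,3])@E[:3,:3]; return np.c_[cx+f*p[:,0]/-p[:,2], cy+f*p[:,1]/p[:,2]]
E
python3 - <<'E'
from h import *
t=cv2.imread("pics/top0.png")
cv2.imwrite("pics/topc.png",cv2.resize(t[170:310,130:380],None,fx=3.2,fy=3.2,interpolation=cv2.INTER_CUBIC))
s=cv2.imread("pics/side0.png")
cv2.imwrite("pics/sidec.png",cv2.resize(s[140:330,230:420],None,fx=3.1,fy=3.1,interpolation=cv2.INTER_CUBIC))
_,T=grab("top");_,S=grab("side")
for n,a,b,z in[("ringM",(261,259),(322.5,217),.006),("ringS",(256,215.5),(286,229),.003),("ringL",(209,278.5),(356,248),.004),("disc",(351,283),(317,161),.01),("base",(166,209),(305,298),.01),("collar",(310,200),(259.5,198),.01)]:
    print(n,pix2w(T,*a,z)[:2].round(4),pix2w(S,*b,z)[:2].round(4))
E
```

```text
ringM [ 0.4727 -0.1108] [ 0.4733 -0.1074]
ringS [ 0.5674 -0.1   ] [ 0.5667 -0.0981]
ringL [0.4315 0.0013] [0.4319 0.0031]
disc [ 0.4205 -0.3039] [ 0.4213 -0.3022]
base [0.5818 0.0946] [0.5838 0.1011]
collar [ 0.6001 -0.2179] [ 0.6026 -0.2095]
```

View pics/topc.png

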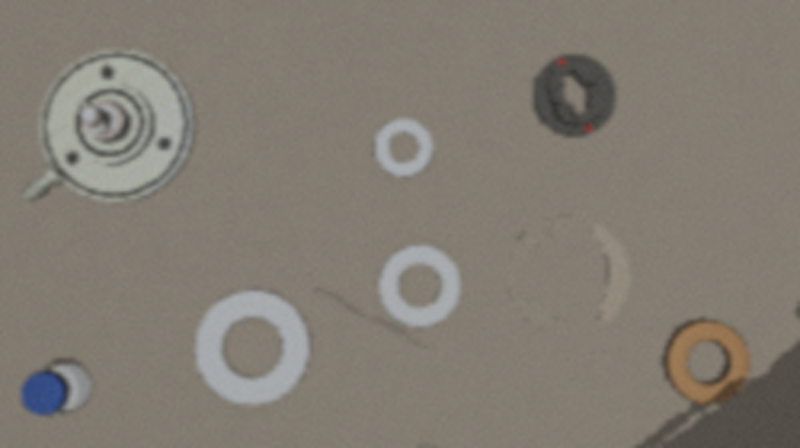

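View pics/sidec.png

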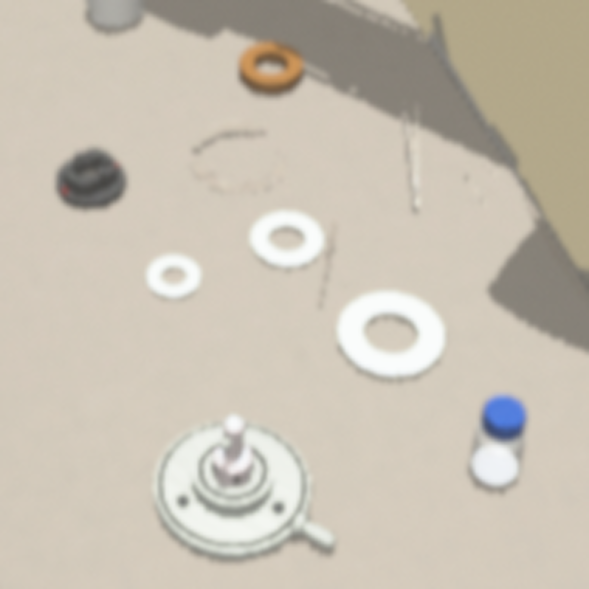

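The crops confirm it: the thrust ring is the middle white ring, crop (420,285) = top (261,259). The disc is at (350,283), the collar at (310,200) with its red dots, and the base at about (166,209) with its nozzle toward lower left.

```bash
cat >> h.py <<'E'
from scipy.optimize import minimize
from scipy.ndimage import map_coordinates
A=np.linspace(0,2*np.pi,180,endpoint=False)
def fit(img,K,circles,x0):
    """xy maximising image gradient across the projected circles (r,z)"""
    g=cv2.GaussianBlur(cv2.cvtColor(img,cv2.COLOR_RGB2LAB).astype(np.float32),(0,0),1.0)
    def cost(p):
        s=0
        for r,z in circles:
            q=[w2pix(K,np.c_[p[0]+(r+d)*np.cos(A),p[1]+(r+d)*np.sin(A),A*0+z]) for d in(-.0015,.0015)]
            v=[np.array([map_coordinates(g[:,:,k],[a[:,1],a[:,0]],order=1) for k in range(3)]) for a in q]
            s-=np.mean(np.linalg.norm(v[0]-v[1],axis=0))
        return s
    G=[(cost((x0[0]+i*.001,x0[1]+j*.001)),i,j) for i in range(-10,11) for j in range(-10,11)]
    c,i,j=min(G); r=minimize(cost,(x0[0]+i*.001,x0[1]+j*.001),method="Nelder-Mead",options=dict(initial_simplex=np.array([[0,0],[.001,0],[0,.001]])+[x0[0]+i*.001,x0[1]+j*.001]))
    return r.x.round(4),round(r.fun,1)
E
python3 - <<'E'
from h import *
fr={n:grab(n) for n in("top","side")}
for n,c,x0 in[("ring",[(.028,.006),(.0145,.006)],(.473,-.109)),("disc",[(.028,.014),(.0145,.014)],(.421,-.303)),("base12",[(.052,.012)],(.582,.098)),("seat",[(.027,.026)],(.582,.098)),("tip",[(.0065,.078)],(.582,.098)),("collar",[(.028,.007)],(.601,-.214)),("collar0",[(.028,.0)],(.601,-.214))]:
    print(n,[fit(*fr[k],c,x0) for k in fr])
for k,(im,K) in fr.items():
    im=im.astype(int); m=(im[:,:,0]>im[:,:,1]*1.6)&(im[:,:,0]>60)
    vv,uu=np.nonzero(m); 
    w=np.array([pix2w(K,u,v,.007)[:2] for u,v in zip(uu,vv)])
    d=np.hypot(*(w-[.601,-.214]).T)<.035; w=w[d]
    if len(w)>2:
        c=w.mean(0); a=np.arctan2(*(w-c).T[::-1]); print(k,"collar yaw",len(w),np.degrees(np.angle(np.mean(np.exp(2j*a))))/2,c)
    g=im.sum(2).astype(float)
    ang=np.radians(np.arange(90,180,1.5)); 
    P=np.mean([map_coordinates(g,w2pix(K,np.c_[.5825+r*np.cos(ang),.0975+r*np.sin(ang),ang*0+.007])[:,::-1].T,order=1) for r in np.linspace(.06,.075,8)],axis=0)
    b=np.median(P); w=np.abs(P-b); w[w<.35*w.max()]=0; print(k,"nozzle",np.degrees((ang*w).sum()/w.sum()),(P-b).round().astype(int).tolist())
E
```

```text
ring [(array([ 0.4732, -0.1104]), np.float64(-36.4)), (array([ 0.4734, -0.1099]), np.float64(-28.8))]
disc [(array([ 0.4212, -0.3048]), np.float64(-22.4)), (array([ 0.4266, -0.2885]), np.float64(-29.4))]
base12 [(array([0.5908, 0.096 ]), np.float64(-7.6)), (array([0.5876, 0.1042]), np.float64(-10.4))]
seat [(array([0.581 , 0.0912]), np.float64(-16.1)), (array([0.5861, 0.1043]), np.float64(-17.6))]
tip [(array([0.5791, 0.0862]), np.float64(-20.6)), (array([0.5901, 0.1159]), np.float64(-21.7))]
collar [(array([ 0.6019, -0.2157]), np.float64(-21.0)), (array([ 0.6038, -0.2112]), np.float64(-25.6))]
collar0 [(array([ 0.6027, -0.2163]), np.float64(-20.6)), (array([ 0.6025, -0.218 ]), np.float64(-25.1))]
top collar yaw 8 21.534018039597797 [ 0.602482   -0.21653757]
top nozzle 131.9666083393553 [-1, -1, -1, 0, 0, -1, -2, 0, 2, 2, -1, 0, 0, -1, -1, -2, -3, -3, -3, -2, -1, -3, -5, -8, 8, 43, 57, 33, -18, -59, -59, -31, -9, -1, 0, -1, 1, 1, 0, -1, 0, 1, 0, 1, 1, 2, -1, -1, 1, 1, 1, 1, 1, 0, 0, 0, 1, 4, 3, 2]
side nozzle 124.7907677741389 [0, 0, -1, 0, 1, 2, 3, 3, 3, 2, 1, 0, -1, -2, -1, -2, -3, -5, -11, -28, -62, -113, -157, -165, -124, -49, 22, 62, 69, 57, 36, 16, 5, 1, 1, 0, 0, 0, 0, 0, 0, 0, 0, -1, -1, 0, -1, -1, -2, -1, -1, 0, -1, -1, 0, 1, 1, 2, 1, 1]
```

Run:
```python
from h import *
t,T=grab("top");s,S=grab("side")
def tri(a,b):
    o=[];d=[]
    for K,(u,v) in((T,a),(S,b)):
        p=pix2w(K,u,v,0); o.append(K[3][:3,3]); d.append((p-o[-1])/np.linalg.norm(p-o[-1]))
    st=np.linalg.lstsq(np.c_[d[0],-d[1]],o[1]-o[0],rcond=None)[0]
    p,q=o[0]+d[0]*st[0],o[1]+d[1]*st[1]; return ((p+q)/2).round(4),round(np.linalg.norm(p-q),4)
tc=lambda x,y:(130+x/3.2-.34,170+y/3.2-.34); sc=lambda x,y:(230+x/3.1-.34,140+y/3.1-.34)
print("tip",tri(tc(92,115),sc(233,423)))
print("disc hole",tri(tc(708,361),sc(271,62)))
print("ring",tri(tc(420,285),sc(286,238)))
print("vial cap",tri(tc(44,392),sc(504,412)))
t=t[:,:,::-1];s=s[:,:,::-1]
a=cv2.resize(t[175:245,130:200],None,fx=8,fy=8,interpolation=cv2.INTER_CUBIC)[:, :400]
b=cv2.resize(s[265:330,270:320],None,fx=8,fy=8,interpolation=cv2.INTER_CUBIC)
z=np.zeros((560,800,3),np.uint8); z[:,:400]=a; z[:520,400:800]=b; cv2.imwrite("pics/base.png",z)
```

```text
tip (array([0.5825, 0.0933, 0.074 ]), np.float64(0.0006))
disc hole (array([ 0.4215, -0.3028,  0.0143]), np.float64(0.0009))
ring (array([ 0.4735, -0.1106,  0.0047]), np.float64(0.0003))
vial cap (array([0.4084, 0.1246, 0.0592]), np.float64(0.0006))
```

View pics/base.png

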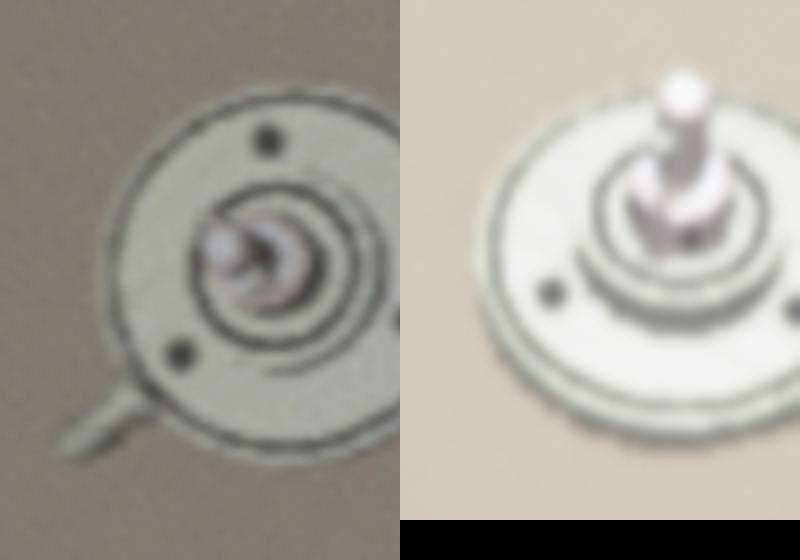

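Run:
```python
from h import *
from scipy.optimize import least_squares
t,T=grab("top");s,S=grab("side")
print("tip",pix2w(T,157.3,204.9,.078)[:2],pix2w(S,305.1,276.4,.078)[:2])
print("oring",pix2w(T,163.8,207.9,.026)[:2],pix2w(S,304.7,291.1,.026)[:2])
def sil(K,p,cyl):
    P=np.vstack([np.c_[p[0]+r*np.cos(A),p[1]+r*np.sin(A),A*0+z] for r,z in cyl]); 
    m=cv2.moments(cv2.convexHull(w2pix(K,P).astype(np.float32))); return np.array([m["m10"],m["m01"]])/m["m00"]
def meas(m,K,x0):
    n,l,st,c=cv2.connectedComponentsWithStats(m.astype(np.uint8)); u=w2pix(K,[*x0,.007])[0]
    i=min((i for i in range(1,n) if st[i,4]>80),key=lambda i:np.hypot(*(c[i]-u))); 
    pts=np.argwhere(l==i)[:,::-1].astype(np.float32); h=cv2.moments(cv2.convexHull(pts)); return np.array([h["m10"],h["m01"]])/h["m00"],st[i]
def hsv(i): return cv2.cvtColor(i,cv2.COLOR_RGB2HSV).astype(int)
def solve(mk,cyl,x0):
    M=[(K,*meas(mk(im),K,x0)) for im,K in((t,T),(s,S))]
    for sub in(M[:1],M[1:],M):
        r=least_squares(lambda p:np.concatenate([sil(K,p,cyl)-c for K,c,_ in sub]),x0); print(r.x.round(4),(r.fun).round(2),sub[0][2])
print("disc");solve(lambda i:(hsv(i)[:,:,1]>110)&(hsv(i)[:,:,0]<20)&(i[:,:,0]>60),[(.028,0),(.028,.014)],(.421,-.303))
print("collar");solve(lambda i:i.max(2)<(95),[(.028,0),(.028,.007),(.021,.02)],(.6025,-.2165))
print("ring");solve(lambda i:(i.min(2)>150 if i is t else i.min(2)>225),[(.028,0),(.028,.006)],(.473,-.110))
q=lambda x,y:(130+x/8-.44,175+y/8-.44)
for z in(.004,.008):
    a=pix2w(T,*q(78,443),z);b=pix2w(T,*q(135,395),z);print("nozzle dir",np.degrees(np.arctan2(*(b-a)[1::-1]*-1)),np.degrees(np.arctan2(*(a[:2]-[.5825,.0935])[::-1])))
```

```text
tip [0.58324209 0.09455874] [0.58348616 0.09682104]
oring [0.5825279  0.09518447] [0.5828981  0.09531308]
disc
[ 0.4213 -0.3032] [-0. -0.] [339 271  24  25 288]
[ 0.4202 -0.3057] [-0.  0.] [308 154  19  15 176]
[ 0.421  -0.3038] [ 0.27  0.12 -0.04  0.5 ] [339 271  24  25 288]
collar
[ 0.6022 -0.216 ] [-0.  0.] [297 187  25  26 440]
[ 0.7629 -0.1077] [0. 0.] [    0     0   538   420 97052]
[ 0.6791 -0.1831] [-15.28 -34.49  29.48 -30.73] [297 187  25  26 440]
ring
[ 0.4731 -0.1104] [-0. -0.] [249 247  25  25 314]
[ 0.4726 -0.1128] [-0. -0.] [311 208  23  18 229]
[ 0.473  -0.1112] [0.35 0.02 0.04 0.49] [249 247  25  25 314]
nozzle dir 130.58735700834723 127.35098489990628
nozzle dir 130.58735700834714 128.07801549333976
```

```bash
cat >> h.py <<'E'
from scipy.spatial.transform import Rotation as Ro
def to(x,y,z,yaw=None):
    """remaining shift (cm, tool axes) and turn to TCP x,y,z, pointing down with tool y at angle yaw (deg, mod 180)"""
    s=robot.state(); q=s["orientation"]; R=Ro.from_quat([*q[1:],q[0]]); d=R.inv().apply(np.array([x,y,z])-s["tcp_pos"])*100
    ya=np.degrees(np.arctan2(*R.as_matrix()[1::-1,1])); yaw=ya if yaw is None else yaw
    dy=(yaw-ya+90)%180-90; c,sn=np.cos(np.radians(ya+dy)),np.sin(np.radians(ya+dy))
    G=Ro.from_matrix(np.array([[-(-sn),c,0],[-c,sn,0],[0,0,-1.]])) if 0 else Ro.from_matrix(np.c_[np.cross([c,sn,0],[0,0,-1]),[c,sn,0],[0,0,-1]])
    print("t",s["clock"].__round__(2),"tcp",s["tcp_pos"].round(4),"yaw",ya.round(2),"shift cm",d.round(2),"turn",(R.inv()*G).as_rotvec().round(4),"F",s["ft_force"].round(1),"w",s["gripper_width"].__round__(4),"ff",s["finger_force"],"q",s["q"].round(2))
E
python3 -c "
from h import *
to(.4212,-.3032,.1)"
```

```text
t 0.5 tcp [ 0.2477 -0.6278  0.2265] yaw 111.53 shift cm [-28.05  23.83  12.66] turn [ 0.0001 -0.      0.    ] F [ 0.1 -0.3 -0. ] w 0.0877 ff 0.0 q [-0.91  0.36  0.01 -0.   -1.22 -0.29]
```

{"name": "jog_arm", "arguments": {
  "motion": [8.76,-2.8,2.4,1.2,0,0,0,8.76,-2.8,2.4,1.2,0,0,0,8.76,-2.8,2.4,1.2,0,0,0,8.76,-2.8,2.4,1.2,0,0,0,8.76,-2.8,2.4,1.2,0,0,0,8.76,-2.8,2.4,1.2,0,0,0,8.76,-2.8,2.4,1.2,0,0,0,8.76,-2.8,2.4,1.2,0,0,0,8.76,-2.8,2.4,1.2,0,0,0,8.76,-2.8,2.4,1.2,0,0,0,8.76,0,0,0,0,0,0,8.76,0,0,0,0,0,0]
}}

```text
clock: 1.7
tcp_pos: [0.4205, -0.3012, 0.1066]
orientation: [-0.0, -0.188, 0.982, -0.0]
ft_force: [0.2, 0.5, -0.1]
gripper_width: 0.0873
finger_force: 0.0
```

```bash
python3 -c "
from h import *
to(.4212,-.3032,.003,111.5)"
```

```text
t 1.7 tcp [ 0.4205 -0.3012  0.1066] yaw 111.67 shift cm [ 1.000e-02 -2.100e-01  1.036e+01] turn [-0.     -0.0002  0.0029] F [ 0.2  0.5 -0.1] w 0.0873 ff 0.0 q [-0.24  0.22 -0.49  0.   -0.86 -0.95]
```

{"name": "jog_arm", "arguments": {
  "motion": [8.76,0,-0.1,2.5,0,0,0,8.76,0,-0.1,2.5,0,0,0,8.76,0,0,2.5,0,0,0,8.76,0,0,1.8,0,0,0,7.5,0,0,1.0,0,0,0,6.5,0,0,0,0,0,0,6.0,0,0,0,0,0,0,5.8,0,0,0,0,0,0,5.7,0,0,0,0,0,0]
}}

```text
clock: 2.6
tcp_pos: [0.4215, -0.304, 0.0045]
orientation: [0.001, -0.187, 0.982, -0.0]
ft_force: [0.5, -0.9, -0.6]
gripper_width: 0.0582
finger_force: 0.0
```

```bash
python3 -c "
from h import *
to(.4212,-.3032,.003,111.5)"
```

```text
t 2.6 tcp [ 0.4215 -0.304   0.0045] yaw 111.53 shift cm [-0.    0.08  0.15] turn [-0.0012  0.0015  0.0006] F [ 0.5 -0.9 -0.6] w 0.0582 ff 0.000124836006705209 q [-0.25  0.36 -0.59  0.   -0.61 -0.95]
```

{"name": "jog_arm", "arguments": {
  "motion": [5.65,0,0.05,0.1,0,0,0,5.6,0,0,0,0,0,0,5.55,0,0,0,0,0,0]
}}

```text
clock: 2.9
tcp_pos: [0.421, -0.3033, 0.003]
orientation: [0.0, -0.187, 0.982, -0.0]
ft_force: [-0.5, 1.1, 3.9]
gripper_width: 0.0553
finger_force: 10.1
```

{"name": "jog_arm", "arguments": {
  "motion": [5.5,0,0,0,0,0,0,5.5,0,0,0,0,0,0]
}}

```text
clock: 3.1
tcp_pos: [0.421, -0.3034, 0.003]
orientation: [0.0, -0.187, 0.982, -0.0]
ft_force: [-0.8, 0.1, 5.5]
gripper_width: 0.0557
finger_force: 21.3
```

{"name": "jog_arm", "arguments": {
  "motion": [5.53,0,0,0,0,0,0,5.53,0,0,-0.5,0,0,0,5.53,0,0,-2.0,0,0,0,5.53,0,0,-3.0,0,0,0,5.53,0,0,-3.0,0,0,0,5.53,0,0,-2.0,0,0,0,5.53,0,0,0,0,0,0]
}}

```text
clock: 3.8
tcp_pos: [0.4222, -0.3038, 0.1105]
orientation: [0.002, -0.187, 0.982, -0.001]
ft_force: [0.6, 0.0, -1.5]
gripper_width: 0.0554
finger_force: 15.5
```

{"name": "jog_arm", "arguments": {
  "motion": [5.53,-1.0,1.1,0,0,0,0,5.53,-2,2,0,0,0,0,5.53,-3,3.2,0,0,0,0,5.53,-3,3.2,0,0,0,0,5.53,-3,3.2,0,0,0,0,5.53,-3,3.2,0,0,0,0,5.53,-3,3.2,0,0,0,0,5.53,-3,3.2,0,0,0,0,5.53,-3,3.2,0,0,0,0,5.53,-3,3.2,0,0,0,0,5.53,-2,2,0,0,0,0,5.53,0,0,0,0,0,0]
}}

```text
clock: 5.0
tcp_pos: [0.5785, 0.0919, 0.1062]
orientation: [-0.0, -0.188, 0.982, -0.0]
ft_force: [-1.0, -0.3, -1.6]
gripper_width: 0.0555
finger_force: 15.5
```

```bash
python3 -c "
from h import *
to(.583,.0953,.1,111.5)
for n in('top','side'):
    im,K=grab(n); u,v=map(int,w2pix(K,[.583,.0953,.09])[0]); c=im[v-60:v+60,u-65:u+65,::-1]; globals()[n]=cv2.resize(c,(400,370),interpolation=cv2.INTER_CUBIC)
cv2.imwrite('pics/d1.png',np.hstack([top,side]))"
```

```text
t 5.0 tcp [0.5785 0.0919 0.1062] yaw 111.7 shift cm [-0.54  0.15  0.61] turn [ 0.     -0.001   0.0036] F [-1.  -0.3 -1.6] w 0.0555 ff 15.50885503180325 q [ 0.49  0.32 -0.34 -0.   -0.91 -1.68]
```

View pics/d1.png

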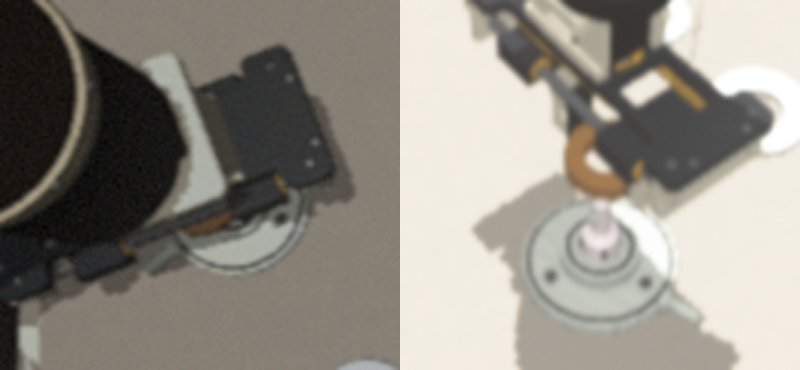

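{"name": "jog_arm", "arguments": {
  "motion": [5.53,-0.5,0.1,0,0,0,0,5.53,0,0,0,0,0,0,5.53,0,0,0,0,0,0]
}}

```text
clock: 5.4
tcp_pos: [0.5819, 0.0908, 0.1075]
orientation: [-0.0, -0.186, 0.983, 0.0]
ft_force: [0.7, -0.7, -0.2]
gripper_width: 0.0551
finger_force: 15.5
```

```bash
python3 -c "
from h import *
to(.583,.0953,.052,111.5)"
```

```text
t 5.4 tcp [0.5819 0.0908 0.1075] yaw 111.47 shift cm [-0.27  0.38  5.55] turn [ 0.0001 -0.0002 -0.0005] F [ 0.7 -0.7 -0.2] w 0.0551 ff 15.511090359650552 q [ 0.49  0.32 -0.34 -0.   -0.91 -1.68]
```

{"name": "jog_arm", "arguments": {
  "motion": [5.53,-0.25,0.35,0,0,0,0,5.53,0,0,1,0,0,0,5.53,0,0,1.5,0,0,0,5.53,0,0,1.5,0,0,0,5.53,0,0,1.0,0,0,0,5.53,0,0,0,0,0,0,5.53,0,0,0,0,0,0]
}}

```text
clock: 6.1
tcp_pos: [0.5831, 0.0957, 0.0575]
orientation: [-0.0, -0.187, 0.982, -0.0]
ft_force: [0.2, 0.2, -1.2]
gripper_width: 0.0552
finger_force: 15.5
```

```bash
python3 -c "
from h import *
to(.583,.0953,.029,111.5)"
```

```text
t 6.1 tcp [0.5831 0.0957 0.0575] yaw 111.54 shift cm [ 0.02 -0.03  2.85] turn [-0.0002 -0.0003  0.0007] F [ 0.2  0.2 -1.2] w 0.0552 ff 15.510971937328577 q [ 0.49  0.38 -0.38  0.   -0.81 -1.69]
```

Disc underside is at about 54 mm. I'll go down slowly over the chamfer.

{"name": "jog_arm", "arguments": {
  "motion": [5.53,0,0,0.4,0,0,0,5.53,0,0,0.4,0,0,0,5.53,0,0,0.3,0,0,0,5.53,0,0,0.2,0,0,0,5.53,0,0,0,0,0,0]
}}

```text
clock: 6.6
tcp_pos: [0.5829, 0.0956, 0.0443]
orientation: [-0.0, -0.187, 0.982, -0.0]
ft_force: [-0.7, -0.2, -0.6]
gripper_width: 0.0556
finger_force: 15.5
```

```bash
python3 -c "
from h import *
to(.583,.0953,.029,111.5);print(robot.state()['moment'].round(2))"
```

```text
t 6.6 tcp [0.5829 0.0956 0.0443] yaw 111.53 shift cm [-0.   -0.03  1.53] turn [-0.     -0.0005  0.0005] F [-0.7 -0.2 -0.6] w 0.0556 ff 15.51086344756186 q [ 0.49  0.4  -0.39 -0.   -0.78 -1.69]
[ 0.02 -0.03  0.  ]
```

No contact so far, with the underside at about 41 mm on the 26 mm post. On to the seat.

{"name": "jog_arm", "arguments": {
  "motion": [5.53,0,0,0.4,0,0,0,5.53,0,0,0.4,0,0,0,5.53,0,0,0.3,0,0,0,5.53,0,0,0.2,0,0,0,5.53,0,0,0.1,0,0,0,5.53,0,0,0.0,0,0,0,5.53,0,0,0,0,0,0]
}}

```text
clock: 7.3
tcp_pos: [0.5831, 0.0957, 0.0306]
orientation: [0.0, -0.187, 0.982, 0.0]
ft_force: [-0.3, 1.0, -1.1]
gripper_width: 0.0556
finger_force: 15.5
```

{"name": "jog_arm", "arguments": {
  "motion": [5.53,0,0,0.1,0,0,0,5.53,0,0,0.0,0,0,0]
}}

```text
clock: 7.5
tcp_pos: [0.5831, 0.0957, 0.0296]
orientation: [0.0, -0.187, 0.982, 0.0]
ft_force: [0.3, -0.5, -1.1]
gripper_width: 0.0558
finger_force: 15.5
```

{"name": "jog_arm", "arguments": {
  "motion": [5.53,0,0,0.1,0,0,0,5.53,0,0,0.05,0,0,0,5.53,0,0,0.0,0,0,0]
}}

```text
clock: 7.8
tcp_pos: [0.5832, 0.0957, 0.0284]
orientation: [0.0, -0.187, 0.982, -0.0]
ft_force: [-1.6, 0.6, 3.6]
gripper_width: 0.0556
finger_force: 15.6
```

{"name": "jog_arm", "arguments": {
  "motion": [5.53,0,0,0.05,0,0,0,5.53,0,0,0.0,0,0,0]
}}

```text
clock: 8.0
tcp_pos: [0.5832, 0.0957, 0.0278]
orientation: [0.0, -0.187, 0.982, 0.0]
ft_force: [-0.6, -0.2, 3.3]
gripper_width: 0.0556
finger_force: 15.6
```

{"name": "jog_arm", "arguments": {
  "motion": [5.56,0,0,-0.05,0,0,0,5.7,0,0,0,0,0,0,6.5,0,0,0,0,0,0,8.76,0,0,0,0,0,0,8.76,0,0,0,0,0,0,8.76,0,0,0,0,0,0,8.76,0,0,-2,0,0,0,8.76,0,0,-4,0,0,0,8.76,0,0,-3,0,0,0,8.76,0,0,0,0,0,0]
}}

```text
clock: 9.0
tcp_pos: [0.5858, 0.0967, 0.1228]
orientation: [0.004, -0.187, 0.982, 0.001]
ft_force: [0.6, -0.0, 0.4]
gripper_width: 0.0871
finger_force: 0.0
```

{"name": "jog_arm", "arguments": {
  "motion": [8.76,2,-1.7,0,0,0,0,8.76,3.2,-2.7,0,0,0,0,8.76,3.2,-2.7,0,0,0,0,8.76,3.2,-2.7,0,0,0,0,8.76,3.2,-2.7,1,0,0,0,8.76,2,-1.7,2,0,0,0,8.76,1,-0.9,2,0,0,0,8.76,0,0,0,0,0,0,8.76,0,0,0,0,0,0]
}}

```text
clock: 9.9
tcp_pos: [0.4729, -0.1103, 0.0679]
orientation: [-0.0, -0.187, 0.982, -0.0]
ft_force: [-0.2, 0.4, 1.1]
gripper_width: 0.0876
finger_force: 0.0
```

```bash
python3 -c "
from h import *
to(.4732,-.1104,.001,111.5)
for n in('top','side'):
    im,K=grab(n); u,v=map(int,w2pix(K,[.583,.0953,.04])[0]); c=im[v-40:v+40,u-43:u+43,::-1]; globals()[n]=cv2.resize(c,(400,370),interpolation=cv2.INTER_CUBIC)
    for z in(.036,.040):print(n,fit(im,K,[(.028,z),(.0145,z)],(.583,.0953)))
cv2.imwrite('pics/d2.png',np.hstack([top,side]))"
```

```text
t 9.9 tcp [ 0.4729 -0.1103  0.0679] yaw 111.5 shift cm [-0.03 -0.02  6.69] turn [-0.     -0.0009 -0.    ] F [-0.2  0.4  1.1] w 0.0876 ff 0.0 q [ 0.18  0.22 -0.6   0.   -0.75 -1.37]
top (array([0.5818, 0.0927]), np.float64(-40.5))
top (array([0.5814, 0.0917]), np.float64(-41.2))
side (array([0.5825, 0.0928]), np.float64(-41.1))
side (array([0.5834, 0.0954]), np.float64(-41.0))
```

View pics/d2.png

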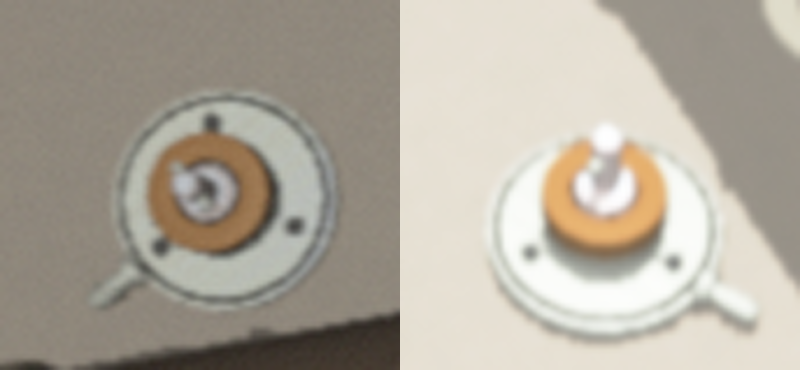

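{"name": "jog_arm", "arguments": {
  "motion": [8.76,-0.03,0,2.5,0,0,0,8.76,0,0,2.4,0,0,0,8,0,0,1.2,0,0,0,7,0,0,0.5,0,0,0,6.0,0,0,0,0,0,0,5.7,0,0,0,0,0,0,5.5,0,0,0,0,0,0,5.5,0,0,0,0,0,0,5.5,0,0,0,0,0,0]
}}

```text
clock: 10.9
tcp_pos: [0.4737, -0.1099, 0.0027]
orientation: [0.001, -0.187, 0.982, -0.0]
ft_force: [0.6, 0.1, 2.0]
gripper_width: 0.055
finger_force: 1.6
```

{"name": "jog_arm", "arguments": {
  "motion": [5.4,0,0,0,0,0,0,5.4,0,0,0,0,0,0]
}}

```text
clock: 11.1
tcp_pos: [0.4737, -0.1099, 0.0027]
orientation: [0.001, -0.187, 0.982, -0.0]
ft_force: [-1.2, 1.9, 6.9]
gripper_width: 0.0546
finger_force: 14.1
```

{"name": "jog_arm", "arguments": {
  "motion": [5.4,0,0,-0.5,0,0,0,5.4,0,0,-2.0,0,0,0,5.4,0,0,-3.0,0,0,0,5.4,0,0,-3.0,0,0,0,5.4,-1,0.9,-1.5,0,0,0,5.4,-2.5,2,0,0,0,0,5.4,-3.5,3,0,0,0,0,5.4,-3.5,3,0,0,0,0,5.4,-3.5,3,0,0,0,0,5.4,-2.5,2.2,0,0,0,0,5.4,-1.2,1,0,0,0,0,5.4,0,0,0,0,0,0]
}}

```text
clock: 12.3
tcp_pos: [0.5829, 0.0969, 0.1017]
orientation: [-0.0, -0.188, 0.982, -0.0]
ft_force: [-0.2, -0.6, -0.4]
gripper_width: 0.0543
finger_force: 14.2
```

{"name": "jog_arm", "arguments": {
  "motion": [5.4,0,0,0,0,0,0,5.4,0,0,0,0,0,0]
}}

```text
clock: 12.5
tcp_pos: [0.5816, 0.0943, 0.102]
orientation: [-0.0, -0.186, 0.982, -0.0]
ft_force: [0.3, 1.2, -0.7]
gripper_width: 0.054
finger_force: 14.2
```

```bash
python3 -c "
from h import *
to(.583,.0955,.058,111.5)
for n in('top','side'):
    im,K=grab(n); u,v=map(int,w2pix(K,[.583,.0953,.09])[0]); c=im[v-50:v+50,u-54:u+54,::-1]; globals()[n]=cv2.resize(c,(400,370),interpolation=cv2.INTER_CUBIC)
cv2.imwrite('pics/d3.png',np.hstack([top,side]))"
```

```text
t 12.5 tcp [0.5816 0.0943 0.102 ] yaw 111.47 shift cm [-0.18  0.07  4.4 ] turn [ 0.0001 -0.0008 -0.0005] F [ 0.3  1.2 -0.7] w 0.054 ff 14.245523151475936 q [ 0.49  0.33 -0.34 -0.   -0.9  -1.69]
```

View pics/d3.png

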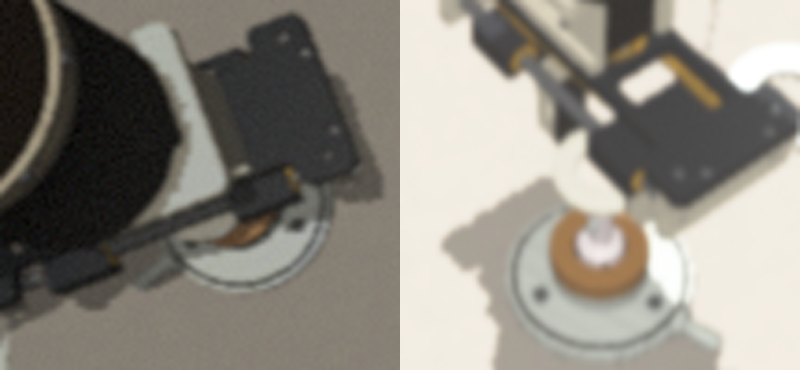

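{"name": "jog_arm", "arguments": {
  "motion": [5.4,-0.17,0.07,0,0,0,0,5.4,0,0,1,0,0,0,5.4,0,0,1.5,0,0,0,5.4,0,0,1.5,0,0,0,5.4,0,0,0.5,0,0,0,5.4,0,0,0,0,0,0,5.4,0,0,0,0,0,0]
}}

```text
clock: 13.3
tcp_pos: [0.584, 0.0967, 0.0573]
orientation: [0.0, -0.187, 0.982, -0.0]
ft_force: [-0.7, 0.1, -0.5]
gripper_width: 0.0543
finger_force: 14.2
```

```bash
python3 -c "
from h import *
to(.583,.0955,.0432,111.5)"
```

```text
t 13.3 tcp [0.584  0.0967 0.0573] yaw 111.54 shift cm [ 0.14 -0.08  1.41] turn [-0.0002  0.0002  0.0007] F [-0.7  0.1 -0.5] w 0.0543 ff 14.245677280705422 q [ 0.49  0.38 -0.38  0.   -0.81 -1.69]
```

{"name": "jog_arm", "arguments": {
  "motion": [5.4,0.09,-0.07,0.2,0,0,0,5.4,0,0,0.4,0,0,0,5.4,0,0,0.3,0,0,0,5.4,0,0,0.2,0,0,0,5.4,0,0,0.1,0,0,0,5.4,0,0,0.1,0,0,0,5.4,0,0,0,0,0,0]
}}

```text
clock: 14.0
tcp_pos: [0.5831, 0.0957, 0.044]
orientation: [-0.0, -0.187, 0.982, -0.0]
ft_force: [0.0, 0.2, -0.3]
gripper_width: 0.0544
finger_force: 14.2
```

```bash
python3 -c "
from h import *
to(.583,.0955,.0427,111.5)"
```

```text
t 14.0 tcp [0.5831 0.0957 0.044 ] yaw 111.53 shift cm [ 0.02 -0.01  0.13] turn [-0.     -0.0002  0.0006] F [ 0.   0.2 -0.3] w 0.0544 ff 14.245839966461062 q [ 0.49  0.4  -0.39  0.   -0.78 -1.69]
```

{"name": "jog_arm", "arguments": {
  "motion": [5.4,0,0,0.1,0,0,0,5.4,0,0,0.05,0,0,0,5.4,0,0,0,0,0,0]
}}

```text
clock: 14.3
tcp_pos: [0.5832, 0.0958, 0.0428]
orientation: [0.0, -0.187, 0.982, 0.0]
ft_force: [-1.4, 0.3, 1.4]
gripper_width: 0.0544
finger_force: 14.3
```

{"name": "jog_arm", "arguments": {
  "motion": [5.4,0,0,0.05,0,0,0,5.4,0,0,0.0,0,0,0]
}}

```text
clock: 14.5
tcp_pos: [0.5832, 0.0958, 0.0422]
orientation: [0.0, -0.187, 0.982, 0.0]
ft_force: [-1.3, 0.2, 3.3]
gripper_width: 0.0541
finger_force: 14.4
```

{"name": "jog_arm", "arguments": {
  "motion": [5.5,0,0,-0.05,0,0,0,5.7,0,0,0,0,0,0,6.5,0,0,0,0,0,0,8.76,0,0,0,0,0,0,8.76,0,0,0,0,0,0,8.76,0,0,0,0,0,0,8.76,0,0,-2,0,0,0,8.76,0,0,-4,0,0,0,8.76,0,0,-2,0,0,0,8.76,0,0,0,0,0,0]
}}

```text
clock: 15.5
tcp_pos: [0.5852, 0.0965, 0.1262]
orientation: [0.003, -0.187, 0.982, 0.001]
ft_force: [-0.1, 0.2, -1.2]
gripper_width: 0.0878
finger_force: 0.0
```

{"name": "jog_arm", "arguments": {
  "motion": [8.76,0.5,-1.5,0,0,0,0,8.76,1.1,-3.5,0,0,0,0,8.76,1.3,-4,0,0,0,0,8.76,1.3,-4,0,0,0,0,8.76,1.3,-4,0,0,0,0,8.76,1.3,-4,0.5,0,0,0,8,1.3,-4,1,0,0,0,7,1.1,-3.3,2,0,0,0,6,0.4,-1.2,1.5,0,0,0,6,0,0,0,0,0,0,6,0,0,0,0,0,0]
}}

```text
clock: 16.6
tcp_pos: [0.6012, -0.2141, 0.0714]
orientation: [-0.001, -0.186, 0.982, 0.0]
ft_force: [0.5, -0.2, 1.5]
gripper_width: 0.0603
finger_force: 0.0
```

```bash
python3 -c "
from h import *
to(.6023,-.216,.009,111.7)
for n in('top','side'):
    im,K=grab(n); u,v=map(int,w2pix(K,[.583,.0953,.04])[0]); c=im[v-40:v+40,u-43:u+43,::-1]; globals()[n]=cv2.resize(c,(400,370),interpolation=cv2.INTER_CUBIC)
cv2.imwrite('pics/d4.png',np.hstack([top,side]))"
```

```text
t 16.6 tcp [ 0.6012 -0.2141  0.0714] yaw 111.49 shift cm [-0.04 -0.22  6.24] turn [ 0.001  -0.0021 -0.0037] F [ 0.5 -0.2  1.5] w 0.0603 ff 0.0 q [-0.04  0.43 -0.26 -0.   -0.88 -1.16]
```

View pics/d4.png

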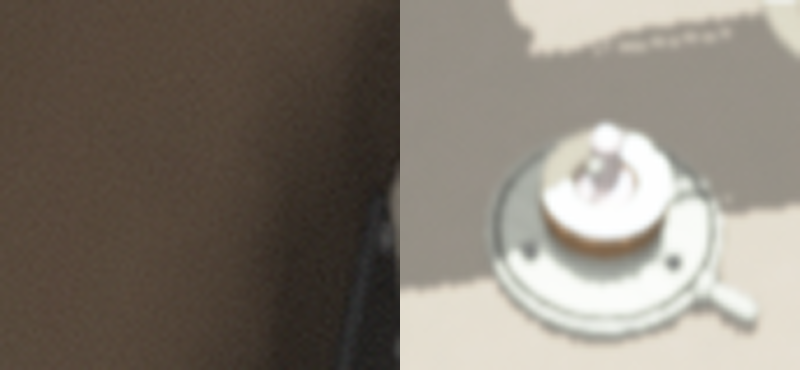

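{"name": "jog_arm", "arguments": {
  "motion": [6,-0.04,-0.2,2,0,0,0,6,0,0,2.2,0,0,0,6,0,0,1.5,0,0,0,6,0,0,0.5,0,0,0,5,0,0,0,0,0,0,4.2,0,0,0,0,0,0,3.6,0,0,0,0,0,0]
}}

```text
clock: 17.4
tcp_pos: [0.604, -0.2156, 0.0116]
orientation: [0.001, -0.187, 0.982, -0.0]
ft_force: [0.3, 0.0, -0.8]
gripper_width: 0.0417
finger_force: 0.0
```

```bash
python3 -c "
from h import *
to(.6023,-.216,.009,111.7)"
```

```text
t 17.4 tcp [ 0.604  -0.2156  0.0116] yaw 111.55 shift cm [0.17 0.03 0.26] turn [-0.0008  0.0014 -0.0026] F [ 0.3  0.  -0.8] w 0.0417 ff 0.0 q [-0.04  0.51 -0.3   0.   -0.76 -1.16]
```

{"name": "jog_arm", "arguments": {
  "motion": [3.4,0,0,0,0,0,0,3.2,0,0,0,0,0,0,3.0,0,0,0,0,0,0,2.8,0,0,0,0,0,0,2.8,0,0,0,0,0,0]
}}

```text
clock: 17.9
tcp_pos: [0.6037, -0.2158, 0.0112]
orientation: [0.0, -0.187, 0.982, -0.0]
ft_force: [-0.3, -0.4, 5.6]
gripper_width: 0.0323
finger_force: 30.0
```

```bash
python3 -c "
from h import *
to(.6023,-.216,.009,111.7)"
```

```text
t 17.9 tcp [ 0.6037 -0.2158  0.0112] yaw 111.54 shift cm [0.14 0.03 0.22] turn [-0.0007  0.0008 -0.0028] F [-0.3 -0.4  5.6] w 0.0323 ff 29.982289025290356 q [-0.04  0.51 -0.3   0.   -0.76 -1.16]
```

{"name": "jog_arm", "arguments": {
  "motion": [2.8,0,0,-1,0,0,0,2.8,0,0,-3,0,0,0,2.8,0,0,-3.5,0,0,0,2.8,-0.6,2,-2,0,0,0,2.8,-1.2,3.7,0,0,0,0,2.8,-1.3,4,0,0,0,0,2.8,-1.3,4,0,0,0,0,2.8,-1.3,4,0,0,0,0,2.8,-1.3,4,0,0,0,0,2.8,-1.3,4,0,0,0,0,2.8,-1,3,0,0,0,0,2.8,-0.3,1,0,0,0,0]
}}

```text
clock: 19.1
tcp_pos: [0.583, 0.0987, 0.1057]
orientation: [-0.0, -0.188, 0.982, 0.0]
ft_force: [0.1, -0.3, -1.2]
gripper_width: 0.0323
finger_force: 30.0
```

{"name": "jog_arm", "arguments": {
  "motion": [2.8,0,0,0,0,0,-0.1,2.8,0,0,0,0,0,-0.1,2.8,0,0,0,0,0,-0.1,2.8,0,0,0,0,0,0,2.8,0,0,0,0,0,0]
}}

```text
clock: 19.6
tcp_pos: [0.5833, 0.0954, 0.1055]
orientation: [-0.0, -0.33, 0.944, 0.0]
ft_force: [0.2, -0.1, -1.4]
gripper_width: 0.0325
finger_force: 30.0
```

```bash
python3 -c "
from h import *
to(.5841,.0964,.065,129)"
```

```text
t 19.6 tcp [0.5833 0.0954 0.1055] yaw 128.52 shift cm [-0.13  0.03  4.05] turn [ 0.0003 -0.0004 -0.0084] F [ 0.2 -0.1 -1.4] w 0.0325 ff 29.974647722557393 q [ 0.49  0.33 -0.33 -0.   -0.91 -1.39]
```

{"name": "jog_arm", "arguments": {
  "motion": [2.8,-0.12,0.03,0,0,0,0,2.8,0,0,0.5,0,0,0,2.8,0,0,0.8,0,0,0,2.8,0,0,0.8,0,0,0,2.8,0,0,0.6,0,0,0,2.8,0,0,0,0,0,0,2.8,0,0,0,0,0,0]
}}

```text
clock: 20.3
tcp_pos: [0.5842, 0.0968, 0.0783]
orientation: [-0.0, -0.332, 0.943, -0.0]
ft_force: [0.1, 0.5, -1.4]
gripper_width: 0.0321
finger_force: 30.0
```

```bash
python3 -c "
from h import *
to(.5841,.0964,.065,129)"
```

```text
t 20.3 tcp [0.5842 0.0968 0.0783] yaw 128.72 shift cm [ 0.03 -0.03  1.33] turn [ 0.     -0.0006 -0.0048] F [ 0.1  0.5 -1.4] w 0.0321 ff 29.974897335947617 q [ 0.49  0.36 -0.36  0.   -0.85 -1.39]
```

{"name": "jog_arm", "arguments": {
  "motion": [2.8,0.02,-0.03,0.3,0,0,0,2.8,0,0,0.3,0,0,0,2.8,0,0,0.3,0,0,0,2.8,0,0,0.2,0,0,0,2.8,0,0,0,0,0,0]
}}

```text
clock: 20.8
tcp_pos: [0.5841, 0.0964, 0.0672]
orientation: [-0.0, -0.331, 0.943, -0.0]
ft_force: [-0.9, -0.2, -1.1]
gripper_width: 0.0328
finger_force: 30.0
```

```bash
python3 -c "
from h import *
to(.5841,.0964,.0572,129);print(robot.state()['moment'].round(2))"
```

```text
t 20.8 tcp [0.5841 0.0964 0.0672] yaw 128.71 shift cm [-0. -0.  1.] turn [ 0.0002 -0.0005 -0.005 ] F [-0.9 -0.2 -1.1] w 0.0328 ff 29.97500307869359 q [ 0.49  0.37 -0.37 -0.   -0.83 -1.39]
[ 0.05 -0.01 -0.  ]
```

{"name": "jog_arm", "arguments": {
  "motion": [2.8,0,0,0.3,0,0,0,2.8,0,0,0.3,0,0,0,2.8,0,0,0.2,0,0,0,2.8,0,0,0.1,0,0,0,2.8,0,0,0.1,0,0,0,2.8,0,0,0,0,0,0]
}}

```text
clock: 21.4
tcp_pos: [0.5842, 0.0964, 0.0574]
orientation: [-0.0, -0.332, 0.943, -0.0]
ft_force: [0.2, 0.1, -1.9]
gripper_width: 0.0328
finger_force: 30.0
```

{"name": "jog_arm", "arguments": {
  "motion": [2.8,0,0,0.1,0,0,0,2.8,0,0,0.1,0,0,0,2.8,0,0,0.1,0,0,0,2.8,0,0,0,0,0,0]
}}

```text
clock: 21.8
tcp_pos: [0.5845, 0.0965, 0.0548]
orientation: [0.0, -0.332, 0.943, -0.0]
ft_force: [-0.8, 0.3, 3.0]
gripper_width: 0.0325
finger_force: 30.0
```

{"name": "jog_arm", "arguments": {
  "motion": [2.8,-0.03,0,0.1,0,0,0,2.8,0,0,0.1,0,0,0,2.8,0,0,0.1,0,0,0,2.8,0,0,0,0,0,0,2.8,0,0,0,0,0,0]
}}

```text
clock: 22.3
tcp_pos: [0.5845, 0.0966, 0.0517]
orientation: [-0.0, -0.332, 0.943, -0.0]
ft_force: [-2.5, -0.6, 4.9]
gripper_width: 0.0326
finger_force: 30.0
```

```bash
python3 -c "
from h import *
to(.5841,.0964,.0517,129)
print(robot.state()['moment'].round(2))
import time
print([ (grab('side'),robot.state()['ft_force'][2].round(2))[1] for _ in range(6)])"
```

```text
t 22.3 tcp [0.5845 0.0966 0.0517] yaw 128.73 shift cm [0.04 0.01 0.  ] turn [-0.0001 -0.0001 -0.0048] F [-2.5 -0.6  4.9] w 0.0326 ff 29.97478703500974 q [ 0.49  0.39 -0.38  0.   -0.79 -1.39]
[-0.29  0.97 -0.03]
[np.float64(6.89), np.float64(5.4), np.float64(5.76), np.float64(6.39), np.float64(5.53), np.float64(5.84)]
```

{"name": "jog_arm", "arguments": {
  "motion": [2.8,0.04,0,0.05,0,0,0,2.8,0,0,0.03,0,0,0,2.8,0,0,0,0,0,0]
}}

```text
clock: 22.9
tcp_pos: [0.5845, 0.0966, 0.0511]
orientation: [0.0, -0.332, 0.943, -0.0]
ft_force: [-1.8, -0.3, 6.7]
gripper_width: 0.0327
finger_force: 30.0
```

```bash
python3 -c "
from h import *
r=[]
for _ in range(6): grab('side'); s=robot.state(); r.append(np.r_[s['ft_force'],s['moment']])
print(np.mean(r,0).round(2));to(.5841,.0964,.051,129)"
```

```text
[-2.44 -0.44  6.36 -0.08  0.93  0.01]
t 23.2 tcp [0.5845 0.0966 0.0512] yaw 128.73 shift cm [0.04 0.01 0.02] turn [-0.0003  0.0006 -0.0047] F [-2.7 -1.2  6.6] w 0.0324 ff 29.975660592333497 q [ 0.49  0.39 -0.39  0.   -0.79 -1.39]
```

{"name": "jog_arm", "arguments": {
  "motion": [2.8,0,0,0.04,0,0,0,2.8,0,-0.01,0,0,0,0.1,2.8,0,-0.01,0,0,0,0.1,2.8,0,-0.01,0,0,0,0.1,2.8,0,0,0,0,0,0]
}}

```text
clock: 23.7
tcp_pos: [0.5856, 0.0966, 0.0511]
orientation: [0.001, -0.185, 0.983, 0.0]
ft_force: [-2.2, -1.2, 6.4]
gripper_width: 0.0331
finger_force: 30.0
```

```bash
python3 -c "
from h import *
s=robot.state();print(s['moment'].round(2));to(.5841,.0964,.051)"
```

```text
[-0.07  0.16 -0.07]
t 23.7 tcp [0.5856 0.0966 0.0511] yaw 111.37 shift cm [0.14 0.03 0.01] turn [-0.0003  0.0024  0.    ] F [-2.2 -1.2  6.4] w 0.0331 ff 29.9984034976751 q [ 0.49  0.39 -0.39  0.   -0.79 -1.69]
```

{"name": "jog_arm", "arguments": {
  "motion": [2.8,0.06,-0.02,0.01,0,0,0.12,2.8,0.04,-0.02,0,0,0,0.12,2.8,0,-0.02,0,0,0,0.12,2.8,0,-0.02,0,0,0,0.12,2.8,0,-0.02,0,0,0,0.12,2.8,0,-0.02,0,0,0,0.12,2.8,0,-0.02,0,0,0,0.12,2.8,0,0,0,0,0,0,2.8,0,0,0,0,0,0]
}}

```text
clock: 24.6
tcp_pos: [0.5849, 0.0951, 0.0511]
orientation: [0.001, 0.23, 0.973, 0.001]
ft_force: [-0.5, -0.3, 7.3]
gripper_width: 0.0325
finger_force: 30.0
```

```bash
python3 -c "
from h import *
s=robot.state();print(s['moment'].round(2));to(.583,.0955,.051)"
```

```text
[-0.15  0.01 -0.08]
t 24.6 tcp [0.5849 0.0951 0.0511] yaw 63.42 shift cm [ 0.19 -0.04  0.01] turn [ 0.002   0.0021 -0.    ] F [-0.5 -0.3  7.3] w 0.0325 ff 29.994290129347974 q [ 0.49  0.39 -0.39  0.   -0.79 -2.53]
```

{"name": "jog_arm", "arguments": {
  "motion": [2.8,0.03,-0.01,0,0,0,0.06,2.8,0.02,-0.01,0,0,0,0.06,2.8,0,-0.01,0,0,0,0.05,2.8,0,0,0,0,0,0]
}}

```text
clock: 25.0
tcp_pos: [0.5844, 0.095, 0.0512]
orientation: [0.001, 0.312, 0.95, 0.001]
ft_force: [0.4, -0.5, 6.4]
gripper_width: 0.0324
finger_force: 30.0
```

```bash
python3 -c "
from h import *
s=robot.state();print(s['moment'].round(2));to(.583,.0955,.051)"
```

```text
[-0.21 -0.15 -0.04]
t 25.0 tcp [0.5844 0.095  0.0512] yaw 53.6 shift cm [ 0.14 -0.05  0.02] turn [ 0.0025  0.0019 -0.    ] F [ 0.4 -0.5  6.4] w 0.0324 ff 29.983175169070364 q [ 0.49  0.39 -0.39  0.   -0.79 -2.7 ]
```

{"name": "jog_arm", "arguments": {
  "motion": [2.8,0,0,0,0,0,0.05,2.8,0,0,0,0,0,0.04,2.8,0,0,0,0,0,0]
}}

```text
clock: 25.3
tcp_pos: [0.5841, 0.0951, 0.0511]
orientation: [0.001, 0.355, 0.935, 0.001]
ft_force: [-0.3, 0.6, 6.0]
gripper_width: 0.0327
finger_force: 30.0
```

```bash
python3 -c "
from h import *
s=robot.state();print(s['moment'].round(2));to(.583,.0955,.051)"
```

```text
[0.1  0.32 0.01]
t 25.3 tcp [0.5841 0.0951 0.0511] yaw 48.47 shift cm [ 0.11 -0.04  0.01] turn [ 0.0022  0.0013 -0.    ] F [-0.3  0.6  6. ] w 0.0327 ff 29.972631708662902 q [ 0.49  0.39 -0.39  0.   -0.79 -2.79]
```

{"name": "jog_arm", "arguments": {
  "motion": [2.8,0,0,0,0,0,0.04,2.8,0,0,0,0,0,0.04,2.8,0,0,0,0,0,0]
}}

```text
clock: 25.6
tcp_pos: [0.5838, 0.0952, 0.051]
orientation: [0.001, 0.392, 0.92, 0.001]
ft_force: [-2.0, 1.7, 6.5]
gripper_width: 0.0327
finger_force: 30.0
```

```bash
python3 -c "
from h import *
r=[]
for _ in range(3): im,K=grab('side'); s=robot.state(); r.append(s['moment'])
print(np.mean(r,0).round(3));to(.583,.0955,.051)
for n in('side','top'):
  im,K=grab(n); im=im.astype(int); m=(im[:,:,0]>im[:,:,1]*1.5)&(im[:,:,0]>im[:,:,2]*1.5)&(im[:,:,0]>60); vv,uu=np.nonzero(m)
  w=np.array([pix2w(K,u,v,.048)[:2] for u,v in zip(uu,vv)])-[.583,.0955]; d=np.hypot(*w.T); k=(d<.032)&(d>.018); print(n,[(round(np.degrees(np.arctan2(b,a))),im[v,u].tolist()) for (a,b),u,v in zip(w[k],uu[k],vv[k])])
"
```

```text
[0.599 0.764 0.06 ]
t 25.75 tcp [0.5838 0.0952 0.051 ] yaw 43.96 shift cm [ 0.07 -0.04 -0.  ] turn [ 0.0021  0.0007 -0.    ] F [-0.8  1.6  6.7] w 0.0327 ff 29.96725941351997 q [ 0.49  0.39 -0.39  0.   -0.79 -2.87]
side [(137, [122, 80, 77]), (139, [127, 83, 81]), (131, [135, 78, 76]), (134, [139, 79, 76]), (127, [125, 83, 81]), (129, [129, 85, 82])]
top []
```

{"name": "jog_arm", "arguments": {
  "motion": [2.8,0,0,0,0,0,0.03,2.8,0,0,0,0,0,0.03,2.8,0,0,0,0,0,0]
}}

```text
clock: 26.15
tcp_pos: [0.5837, 0.0953, 0.0509]
orientation: [0.001, 0.419, 0.908, 0.001]
ft_force: [-1.2, 2.3, 7.0]
gripper_width: 0.0326
finger_force: 30.0
```

```bash
python3 -c "
from h import *
r=[]
for _ in range(3): im,K=grab('side'); s=robot.state(); r.append(np.r_[s['moment'],s['ft_force']])
print(np.mean(r,0).round(3));to(.583,.0955,.051)
im=im.astype(int); m=(im[:,:,0]>im[:,:,1]*1.4)&(im[:,:,0]>im[:,:,2]*1.4); vv,uu=np.nonzero(m)
w=np.array([pix2w(K,u,v,.047)[:2] for u,v in zip(uu,vv)])-[.583,.0955]; d=np.hypot(*w.T); k=(d<.032)&(d>.018); print(np.degrees(np.arctan2(*w[k].T[::-1])).mean(),k.sum())
"
```

```text
[ 0.705  0.744  0.186 -1.971  2.505  6.474]
t 26.3 tcp [0.5837 0.0953 0.0509] yaw 40.53 shift cm [ 0.06 -0.04 -0.01] turn [ 0.002   0.0004 -0.    ] F [-1.6  2.4  6.7] w 0.0325 ff 29.965324290686155 q [ 0.49  0.39 -0.39  0.   -0.79 -2.93]
131.6657736455131 4
```

Turning torque now rises (0.19 N m) and the red dot has stopped at about 132°, so the collar is at its stop. I'll let it rise into the recesses and release.

{"name": "jog_arm", "arguments": {
  "motion": [2.8,0,0,-0.1,0,0,0,2.8,0,0,-0.1,0,0,0,2.8,0,0,-0.1,0,0,0,2.8,0,0,-0.1,0,0,0,2.8,0,0,0,0,0,0]
}}

```text
clock: 26.8
tcp_pos: [0.5832, 0.0953, 0.0524]
orientation: [-0.0, 0.419, 0.908, 0.0]
ft_force: [4.7, 3.3, -14.5]
gripper_width: 0.0326
finger_force: 30.0
```

```bash
python3 -c "
from h import *
r=[]
for _ in range(3): im,K=grab('side'); s=robot.state(); r.append(np.r_[s['moment'],s['ft_force']])
print(np.mean(r,0).round(3));to(.583,.0955,.0552)"
```

```text
[  1.566  -2.042   0.271   5.363   4.639 -14.431]
t 26.95 tcp [0.5831 0.0953 0.0525] yaw 40.48 shift cm [ 0.03  0.01 -0.27] turn [ 0.0005 -0.0007  0.    ] F [  5.3   4.1 -14.6] w 0.0326 ff 29.97285791446643 q [ 0.49  0.39 -0.39 -0.   -0.79 -2.93]
```

The collar isn't in the recesses: it is still up against the pin at land height. I'll keep a light upward pull, turn back slowly and watch for the pop-up.

{"name": "jog_arm", "arguments": {
  "motion": [2.8,0,0,0.1,0,0,0,2.8,0,0,0,0,0,-0.05,2.8,0,0,0,0,0,-0.05,2.8,0,0,0,0,0,0]
}}

```text
clock: 27.35
tcp_pos: [0.5831, 0.0949, 0.0532]
orientation: [0.0, 0.373, 0.928, 0.0]
ft_force: [-0.4, 3.9, 0.2]
gripper_width: 0.0326
finger_force: 30.0
```

{"name": "jog_arm", "arguments": {
  "motion": [2.8,0,0,0,0,0,-0.05,2.8,0,0,0,0,0,-0.05,2.8,0,0,0,0,0,0]
}}

```text
clock: 27.65
tcp_pos: [0.5833, 0.0945, 0.0538]
orientation: [0.0, 0.326, 0.945, 0.0]
ft_force: [0.2, 0.6, 3.8]
gripper_width: 0.0326
finger_force: 30.0
```

```bash
python3 -c "
from h import *
r=[]
for _ in range(2): im,K=grab('side'); s=robot.state(); r.append(np.r_[s['moment'],s['ft_force']])
print(np.mean(r,0).round(3));to(.583,.0955,.0552)
im=im.astype(int); m=(im[:,:,0]>im[:,:,1]*1.4)&(im[:,:,0]>im[:,:,2]*1.4); vv,uu=np.nonzero(m)
for z in(.045,.05):
  w=np.array([pix2w(K,u,v,z)[:2] for u,v in zip(uu,vv)])-[.583,.0955]; d=np.hypot(*w.T); k=(d<.034)&(d>.015); print(np.degrees(np.arctan2(*w[k].T[::-1])).mean(),d[k].mean(),k.sum())
t,T=grab('top');g=t.sum(2).astype(float);g=cv2.GaussianBlur(g,(0,0),.7)
"
```

```text
[ 0.247 -0.024  0.072 -0.033  1.065  4.554]
t 27.75 tcp [0.5833 0.0944 0.0537] yaw 51.83 shift cm [ 0.09  0.07 -0.15] turn [ 0.0006  0.0006 -0.    ] F [-0.1  1.2  4.7] w 0.0327 ff 29.966190102267092 q [ 0.49  0.39 -0.39  0.   -0.8  -2.73]
154.59432626530307 0.023373325168769523 5
146.10914783004608 0.02387890438410946 5
```

It popped up: the recess is near yaw 52°, as first predicted. I'll let it rise now.

{"name": "jog_arm", "arguments": {
  "motion": [2.8,0,0,-0.1,0,0,0,2.8,0,0,-0.1,0,0,0,2.8,0,0,0,0,0,0]
}}

```text
clock: 28.1
tcp_pos: [0.5832, 0.0945, 0.0553]
orientation: [0.0, 0.326, 0.945, 0.0]
ft_force: [2.1, 0.6, 1.4]
gripper_width: 0.0329
finger_force: 30.0
```

```bash
python3 -c "
from h import *
r=[]
for _ in range(2): im,K=grab('side'); s=robot.state(); r.append(np.r_[s['moment'],s['ft_force']])
print(np.mean(r,0).round(3));to(.583,.0955,.0552)"
```

```text
[ 0.053 -0.939  0.03   1.514  0.571  1.798]
t 28.2 tcp [0.5832 0.0945 0.0553] yaw 51.93 shift cm [0.07 0.07 0.01] turn [ 0.0004  0.0003 -0.    ] F [1.8 0.1 1.5] w 0.0328 ff 29.97244890560978 q [ 0.49  0.39 -0.39  0.   -0.8  -2.73]
```

{"name": "jog_arm", "arguments": {
  "motion": [2.8,0,0,-0.08,0,0,0,2.8,0,0,0,0,0,0]
}}

```text
clock: 28.4
tcp_pos: [0.5831, 0.0945, 0.0555]
orientation: [0.0, 0.326, 0.945, 0.0]
ft_force: [5.4, 0.9, -4.1]
gripper_width: 0.0324
finger_force: 30.0
```

{"name": "jog_arm", "arguments": {
  "motion": [2.8,0,0,-0.08,0,0,0,2.8,0,0,0,0,0,0]
}}

```text
clock: 28.6
tcp_pos: [0.583, 0.0945, 0.0557]
orientation: [-0.0, 0.326, 0.945, 0.0]
ft_force: [7.3, -0.0, -9.5]
gripper_width: 0.0323
finger_force: 30.0
```

```bash
python3 -c "
from h import *
to(.583,.0955,.0552);print(robot.state()['moment'].round(2))"
```

```text
t 28.6 tcp [0.583  0.0945 0.0557] yaw 51.91 shift cm [0.06 0.07 0.05] turn [ 0.0001 -0.0002  0.    ] F [ 7.3 -0.  -9.5] w 0.0323 ff 29.975791235951874 q [ 0.49  0.38 -0.38 -0.   -0.8  -2.73]
[ 0.02 -2.7   0.06]
```

{"name": "jog_arm", "arguments": {
  "motion": [2.8,0.03,0.03,0.11,0,0,0,2.8,0,0,0,0,0,0.03,2.8,0,0,0,0,0,0.03,2.8,0,0,0,0,0,0]
}}

```text
clock: 29.0
tcp_pos: [0.5826, 0.095, 0.0555]
orientation: [-0.0, 0.355, 0.935, -0.0]
ft_force: [4.2, 1.6, -3.4]
gripper_width: 0.0325
finger_force: 30.0
```

```bash
python3 -c "
from h import *
r=[]
for _ in range(2): im,K=grab('side'); s=robot.state(); r.append(np.r_[s['moment'],s['ft_force']])
print(np.mean(r,0).round(3));to(.583,.0955,.0552)"
```

```text
[ 0.194 -1.462 -0.046  3.624  0.564 -4.632]
t 29.1 tcp [0.5826 0.0949 0.0555] yaw 48.49 shift cm [0.01 0.07 0.03] turn [-0.0002 -0.0004 -0.    ] F [ 3.8  1.1 -4.6] w 0.0329 ff 29.98015719618479 q [ 0.49  0.38 -0.39 -0.   -0.8  -2.79]
```

{"name": "jog_arm", "arguments": {
  "motion": [2.8,0.03,0,0.05,0,0,0.03,2.8,0,0,0,0,0,0.02,2.8,0,0,0,0,0,0]
}}

```text
clock: 29.4
tcp_pos: [0.5826, 0.095, 0.0554]
orientation: [0.0, 0.378, 0.926, -0.0]
ft_force: [2.8, -0.2, 0.1]
gripper_width: 0.0327
finger_force: 30.0
```

```bash
python3 -c "
from h import *
r=[]
for _ in range(2): im,K=grab('side'); s=robot.state(); r.append(np.r_[s['moment'],s['ft_force']])
print(np.mean(r,0).round(3));to(.583,.0955,.0552)"
```

```text
[-0.203 -1.074  0.113  2.893 -0.477  0.005]
t 29.5 tcp [0.5826 0.095  0.0554] yaw 45.68 shift cm [0.   0.06 0.02] turn [-0.      0.0001  0.    ] F [ 2.9 -0.2  0.4] w 0.0324 ff 29.9645385777103 q [ 0.49  0.38 -0.39  0.   -0.8  -2.84]
```

The collar is at its stop in the recess, with torque at 0.11 N m and the height at recess level. Release and retreat.

{"name": "jog_arm", "arguments": {
  "motion": [3.3,0,0,0,0,0,-0.01,3.6,0,0,0,0,0,0,4.5,0,0,0,0,0,0,6,0,0,0,0,0,0,6,0,0,0,0,0,0,6,0,0,-1,0,0,0,6,0,0,-3,0,0,0,6,0,0,-4,0,0,0,6,0,0,-2,0,0,0,6,0,0,0,0,0,0]
}}

```text
clock: 30.5
tcp_pos: [0.5846, 0.0958, 0.1599]
orientation: [0.003, 0.373, 0.928, 0.002]
ft_force: [0.5, 0.8, -0.9]
gripper_width: 0.0603
finger_force: 0.0
```

```bash
python3 -c "
from h import *
to(.45,-.2,.16)"
```

```text
t 30.5 tcp [0.5846 0.0958 0.1599] yaw 46.25 shift cm [-10.74 -30.67  -0.17] turn [ 0.0062  0.0029 -0.    ] F [ 0.5  0.8 -0.9] w 0.0603 ff 0.0 q [ 0.49  0.27 -0.27  0.   -1.02 -2.83]
```

{"name": "jog_arm", "arguments": {
  "motion": [6,-0.6,-1.8,0,0,0,0,6,-1.3,-3.6,0,0,0,0,6,-1.3,-3.6,0,0,0,0,6,-1.3,-3.6,0,0,0,0,6,-1.3,-3.6,0,0,0,0,6,-1.3,-3.6,0,0,0,0,6,-1.3,-3.6,0,0,0,0,6,-1.3,-3.6,0,0,0,0,6,-0.6,-2,0,0,0,0,6,0,0,0,0,0,0]
}}

```text
clock: 31.5
tcp_pos: [0.4536, -0.1876, 0.1546]
orientation: [-0.001, 0.374, 0.927, -0.0]
ft_force: [-0.0, -0.9, 0.1]
gripper_width: 0.0599
finger_force: 0.0
```

```bash
python3 -c "
from h import *
for n in('top','side'):
    im,K=grab(n); u,v=map(int,w2pix(K,[.583,.0953,.05])[0]); c=im[v-38:v+38,u-26:u+26,::-1]; globals()[n]=cv2.resize(c,(400,585),interpolation=cv2.INTER_CUBIC)
    im=im.astype(int); m=(im[:,:,0]>im[:,:,1]*1.35)&(im[:,:,0]>im[:,:,2]*1.35); vv,uu=np.nonzero(m)
    w=np.array([pix2w(K,a,b,.051)[:2] for a,b in zip(uu,vv)])-[.583,.0955]; d=np.hypot(*w.T); k=(d<.034)&(d>.018); print(n,np.degrees(np.arctan2(*w[k].T[::-1])).round())
cv2.imwrite('pics/fin.png',np.hstack([top,side]))"
```

```text
top [-41. -45. -48. -45. -48. -52. -54. -49. -52. -56. 136. 140. 139. 143.
 146.]
side [-46. 143. 145. 146. 137. 139. 141. 132. 134. 136.]
```

View pics/fin.png

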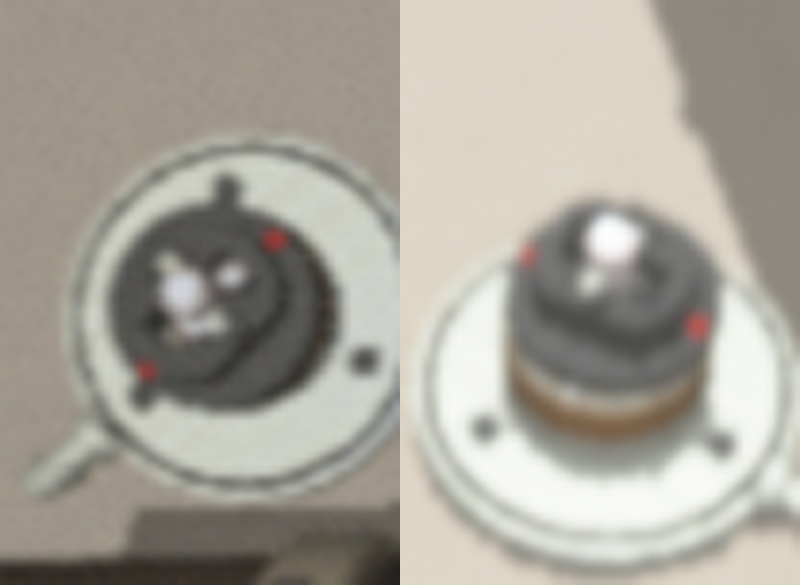

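Both views show the collar level on the white ring and the disc. The red dots run at about -45°, in the top crop at (275,240)/(146,370), and the pin sits in the recesses. The height test under upward pull also showed it locked.

```bash
python3 -c "
from cell import robot
print(robot.job_done())"
```

```text
the job is handed in; nothing more can be done
None
```

The disc, thrust ring and collar are on the base in that order, with the collar turned clockwise to its stop and still held under the pin after I let go; the job is handed in at about 32 s, and `job_done` gave no verdict.

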